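# Set up the bench counting machine

### The arm

A 7-joint arm with a two-finger parallel gripper is mounted at the origin on the work surface. World frame = base frame: x ahead of the robot, y to its left, z up, the work surface at z = 0. Lengths are in mm, angles in rad, forces in N, time in s.
With the tool pointing down it reaches from about 400 to 875 mm from the base axis. Payload 4.4 kg.
Tool frame: the origin (TCP) lies at the very end of the fingers, on their centre line; the grasp point (between the pads) lies 19 mm behind it; z points along the fingers, y is the line along which they close (so a half turn about z gives the same grasp; the last joint's range is limited). The gripper opens to 85 mm and grips with 20 to 120 N. Pads are 22 mm wide; open, the fingers measure 114 mm over their backs; the gripper's body (76 mm by 85 mm) begins 54 mm behind the grasp point. The pads swing forward as they close: fully open they stand 13 mm farther back than shut.
Start: joints at [1.086, 0.628, 0.038, 1.517, -0.027, 0.996, -0.02], TCP at [264.36, -593.828, 231.313] pointing down, gripper open.
Joint ranges: [-3.06, 3.06], [-0.37, 2.12], [-1.25, 1.32], [0.18, 2.47], [-1.1, 4.24], [0.23, 1.98], [-2.94, 2.94]. Speed limits (rad/s): [2.57, 2.57, 3.14, 3.14, 3.14, 3.14, 3.14].

### API

Orientations are given as [roll, pitch, yaw] about the fixed x, y, z axes, in that order (R = Rz(yaw) Ry(pitch) Rx(roll)).
In Python, from cell import read_state, get_image, camera_params, finish_job gives the robot as it stands.
- The arm moves only by the tool arm_command, never from a script. Its argument "deltas" is a list of rows, each an object of numbers: "dx", "dy", "dz": the shift along the world's x, y, z in m; "yaw": the turn about the world's z in degrees; "jaw": the opening, from 0 (shut) to 1 (fully open). A call has 1 to 20 rows; each row is the pose to reach, as a shift and turn from the pose commanded when the call began; what a row does not reach only later rows make up. A row lasts 1/10 s, in which the tool goes at most 50 mm and 8.59 degrees, less where a joint would pass 70% of its speed; a pose out of reach is approached as far as the arm can. A call with a gripper value outside its range is refused whole. The fingers move at their own pace and stop on an object; the grip force is fixed at half the most. Time passes only in rows, so rows that repeat a pose let the fingers close. It gives the time, the measured TCP pose, the force, the opening and the grip force at its end, in the units of the state.
- read_state(): the state, without advancing time (a new reading comes with each control period).
- get_image(name): name is "side" or "top"; returns (picture, depth): 400x640x3 uint8, red, green, blue; 400x640 float32, mm along the optical axis (not along the pixel's ray), 0 where there is no reading.
- camera_params(name): a dict with "camera_matrix" (3x3 intrinsics, pixels), "k1" (the pictures are not rectified: a ray, as slopes to the right and down, at radius r is drawn at 1 + k1 r^2 times it, then the intrinsics apply), "extrinsics" (4x4, takes a point from camera to world coordinates). Camera axes: x right, y down, z forward; pixel columns grow to the right and rows downward; lengths in mm; the calibration is good to about 2 mm. A picture is of the moment at which its call begins. camera_params takes no time and is no camera call.
- finish_job(): hands the job in; it is judged then, once.
The state is a dict: "clock": time; "qpos": joint angles; "qd": joint speeds; "tau": joint torques, N m; "eef_pos": TCP position; "tool_rot": TCP orientation; "force": force on the tool from outside, world axes, zero at the start; "torque": the same for the moment, N m; "width": finger opening in mm; "gripper_force": force on a finger pad.
Only numpy, scipy, OpenCV 4.12 (cv2) and the standard library are available. Lean on these libraries where they do the work, as an engineer would, in place of code of your own. Each camera call takes 0.05 s, during which the arm holds its last target. There are 200 camera calls.

### The job

Set up the counting machine: stand the empty open jar upright in its open drawer, let go of it and slide the drawer fully shut. Then take the counting disc with the bar grip by that grip, lower it onto the splined drive shaft in the bowl, turn it until the splines mesh and slide it fully home, down against the spring of the clutch plate. Finish while still gripping the disc and holding it pressed home, so that a colleague can tighten its clamp screw; leave everything else on the bench where it is.

Things in the scene. Friction and masses are not known exactly. Their poses are not given: they have to be found in the camera images.
- counter: Bench counting machine, fixed: white housing 260 deep (x) x 250 wide (y) x 92 high; origin at the centre of its underside, front (drawer side) faces own -x. On top at own x 20, y 0 a round steel bowl, outer radius 100, floor 97 and rim 135 above the bench; behind it (own x 105 to 129) a grey sensor head 60 wide, 147 high. Drawer in the front at own y +28, keys and display beside it.
- drawer (a joint): Drawer travel in m: 0 = fully shut, grows as it is pulled out towards the machine's -x (up to 0.13); it starts 0.10 to 0.12 open. It slides stiffly (about 1.5 N) and stays where it is left. Pushed at the handle it stops at 0 on a hard end stop.
- drawer_in (a point): Centre of the drawer's inner floor, 16 above the bench; axes as the machine's (x into the machine, z up). Inside 108 long (x) x 140 wide (y); side and rear walls 4 thick, rising 28 above this floor; front panel 8 thick, 160 wide, its top 86 above the bench. At the start all but at most 10 of its length stands clear in front of the housing.
- drawer_handle (a point): Middle of the drawer's steel bar handle (100 long, along own y, a round bar about 10 thick), 62 above the bench, 35 in front of the front panel; axes as the machine's, so pushing along +x shuts the drawer.
- jar: The empty open white plastic jar, round, outer diameter 58 to 59, 55 high, wall 3, no lid, 40 g; origin at the centre of its underside, z up through its mouth. Stands on the bench.
- disc: Counting disc with the bar grip, lying flat, grip up, about 0.28 kg: white notched plate 130 across, 6 thick; aluminium hub 48 across, its top 42 above the underside; on it a grey bar grip 56 long (own x), 22 thick (own y), from 42 to 75 above the underside. Origin at the centre of the underside, z up.
- disc_bore (a point): Mouth of the hub's bore, at the centre of the disc's underside; axes as the disc's. The bore is 36 deep, open downwards. In its lowest 20 are six inner spline teeth, 6 wide, to a tip circle of radius 14, at 30, 90, 150.. degrees from own x; the grooves between them (radius 17.6) lie at 0, 60, 120.. degrees, the bar grip thus along two grooves.
- shaft_splines (a point): On the shaft's axis at the upper ends of the splines, 124 above the bench; axes as shaft_top. A disc that is not meshed rests here with its underside at 124; it meshes with disc x on shaft x give or take a multiple of 60 degrees (play about 8 degrees each way), and drops to 112, onto the clutch plate.
- disc_grip (a point): Middle of the disc's bar grip, on its axis, 60 above the underside; axes as the disc's.
- shaft_top (a point): Top centre of the upright splined drive shaft in the middle of the bowl, 138 above the bench; x axis along one of six splines (one every 60 degrees), angle varies. A round nose (radius 7 tapering out to 12.2 in 6, then plain) reaches down to 124; below it the splines, 5.5 wide, to radius 16. Gearing holds it against turning (1.2 N m).
- clutch_plate (a joint): Travel in m of the sprung clutch plate, a dark steel ring of outer radius 30 round the shaft: 0 = up (its top 112 above the bench), 0.008 = down on its stop (top at 104, disc fully home). The spring takes 4 N to start, 8 N at the stop, more than the disc weighs: the disc lifts again if not held down.
- spare_disc: Another counting disc, white, 130 across, plate 6 thick with a low ring 12 high, without hub or grip; not used. Origin at the centre of its underside.
- capped_jar: White jar closed by a lid, 62 across, 63 high; not used. Origin at the centre of its underside.
- tape_roll: Cardboard-brown roll of packing tape lying flat, 104 across, 48 high; not used. Origin under its centre.
- scanner: Black hand scanner lying on the bench, 158 long (own x), 66 wide, 43 high; not used. Origin on the bench under its middle.
- marker: White marker pen with black cap, 125 long (own x), 17 thick; not used. Origin on the bench under its middle.
There are look-alikes about, which are no part of the job. What is shaped like the jar but brown or orange is not meant.

How it is judged (in metres and radians):
On the way, in this order (a step that is already met when the one before it is completed fails the run):
1. the open jar stands upright on the floor of the open drawer and is let go (x of jar in the frame of drawer_in between -0.04 and 0.04 m and y of jar in the frame of drawer_in between -0.055 and 0.055 m and z of jar in the frame of drawer_in between -0.006 and 0.006 m and angle between jar's own z axis and vertical below 0.15 rad and contact force between the fingers and jar below 0.3 N and value of joint drawer above 0.05 m), for 0.2 s.
2. the drawer is fully shut with the jar standing in it (x of jar in the frame of drawer_in between -0.04 and 0.04 m and y of jar in the frame of drawer_in between -0.055 and 0.055 m and z of jar in the frame of drawer_in between -0.006 and 0.006 m and angle between jar's own z axis and vertical below 0.15 rad and contact force between the fingers and jar below 0.3 N and value of joint drawer below 0.004 m), for 0.2 s.
3. the disc is on the shaft with its splines meshed (horizontal distance between disc and shaft_top below 0.004 m and z of disc in the frame of shaft_top below -0.022 m and angle between disc's own z axis and vertical below 0.08 rad), for 0.1 s.
At the end, for the whole second after the job is handed in: Drawer shut within 4 mm, the open jar upright and free in it; the disc on the shaft, level, meshed, centred within 4 mm, still gripped by its bar and pressed so that the clutch plate is at least 6 of its 8 mm down, through the last second (all of step 2 and horizontal distance between disc and shaft_top below 0.004 m and angle between disc's own z axis and vertical below 0.08 rad and z of disc in the frame of shaft_top below -0.03 m and value of joint clutch_plate above 0.006 m and contact force between the fingers and disc above 2 N and distance between the grasp point and disc_grip below 0.03 m and linear speed of disc below 0.02 m/s); the arm keeps its last pose, push and grip.
It fails at once if another loose thing on the bench is moved more than 3 cm (distance of any of spare_disc, capped_jar, tape_roll, scanner, marker from where it was at the start of the episode above 0.03 m).
It also fails if it takes over 72 s, if anything falls off the work surface, if the arm or the gripper's body presses on something with over 40 N, if the wrist force passes 120 N, or if a joint passes its speed limit or range.

## Working session

There is one attempt and no reset: what is moved stays moved. The work goes in short steps, Python scripts to look and compute and a tool call to move; the robot and the scene stay as the last step left them, time stands still between calls to the robot, and variables do not carry over. Pictures are saved under pics/ and viewed, at most 10 in all, crops included, and the job is handed in when it is done.

Besides the shell and the picture viewer there is one more tool, called after "Call:" as name(argument=value, ...), one argument or row to a line, values as JSON. arm_command: Moves the arm, as the interface text tells. Its arguments: {"type":"object","properties":{"deltas":{"type":"array"}},"required":["deltas"]}

```bash
mkdir -p pics; cat > h.py <<'E'
import numpy as np, cv2
from cell import *
def grab(n):
    im,d=get_image(n); np.savez(f'pics/{n}.npz',im=im,d=d); return im,d
def load(n):
    z=np.load(f'pics/{n}.npz'); return z['im'],z['d']
def rays(n,uv):
    p=camera_params(n);K=np.array(p['camera_matrix'],float);k=p['k1']
    uv=np.atleast_2d(np.array(uv,float))
    return cv2.undistortPoints(uv.reshape(-1,1,2),K,np.array([k,0,0,0.]),).reshape(-1,2)
def onz(n,uv,z):
    E=np.array(camera_params(n)['extrinsics'],float);r=rays(n,uv)
    d=np.c_[r,np.ones(len(r))]@E[:3,:3].T;o=E[:3,3]
    return o+d*((z-o[2])/d[:,2])[:,None]
def dep(n,uv,d):
    E=np.array(camera_params(n)['extrinsics'],float);r=rays(n,uv)
    uv=np.atleast_2d(uv).astype(int);z=d[uv[:,1],uv[:,0]]
    return (np.c_[r,np.ones(len(r))]*z[:,None])@E[:3,:3].T+E[:3,3]
def cloud(n,d):
    v,u=np.mgrid[:400,:640];return dep(n,np.c_[u.ravel(),v.ravel()],d).reshape(400,640,3)
E
python3 - <<'E'
from h import *
for n in('top','side'):
    im,d=grab(n);cv2.imwrite(f'pics/{n}0.png',im[:,:,::-1]);p=camera_params(n);print(p)
s=read_state();print(s['eef_pos'],s['tool_rot'],s['clock'],s['width'])
E
```

```text
{'camera_matrix': array([[440.73244641,   0.        , 320.78746637],
       [  0.        , 440.73244641, 201.88140398],
       [  0.        ,   0.        ,   1.        ]]), 'k1': -0.046612293258920905, 'extrinsics': array([[ 2.77804211e-02, -9.92302795e-01,  1.20678962e-01,
         3.87947616e+02],
       [-9.99587742e-01, -2.84523724e-02, -3.84822921e-03,
        -1.20920694e+01],
       [ 7.25221137e-03, -1.20522306e-01, -9.92684129e-01,
         1.18383971e+03],
       [ 0.00000000e+00,  0.00000000e+00,  0.00000000e+00,
         1.00000000e+00]])}
{'camera_matrix': array([[419.72949449,   0.        , 326.69630048],
       [  0.        , 419.72949449, 197.27600846],
       [  0.        ,   0.        ,   1.        ]]), 'k1': -0.08444590723398612, 'extrinsics': array([[-9.89292779e-01, -9.09716480e-02,  1.14122552e-01,
         3.85180190e+02],
       [-1.44466872e-01,  4.99422424e-01, -8.54228638e-01,
         9.90804990e+02],
       [ 2.07152253e-02, -8.61569151e-01, -5.07217387e-01,
         7.03636363e+02],
       [ 0.00000000e+00,  0.00000000e+00,  0.00000000e+00,
         1.00000000e+00]])}
[ 264.1230165  -593.31394821  230.48437057] [-3.13989136e+00 -2.39728201e-06  4.18792097e-01] 0.1 85.44667542097602
```

View pics/top0.png

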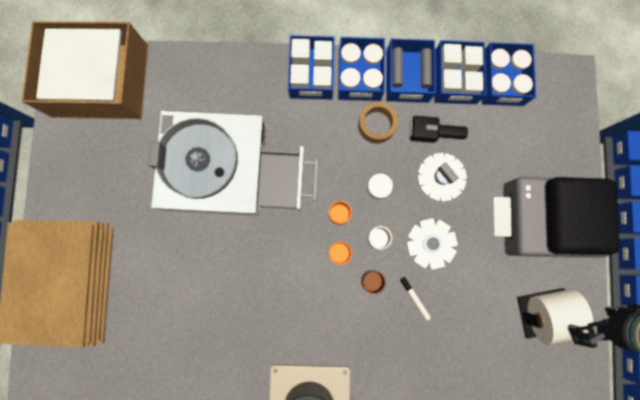

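View pics/side0.png

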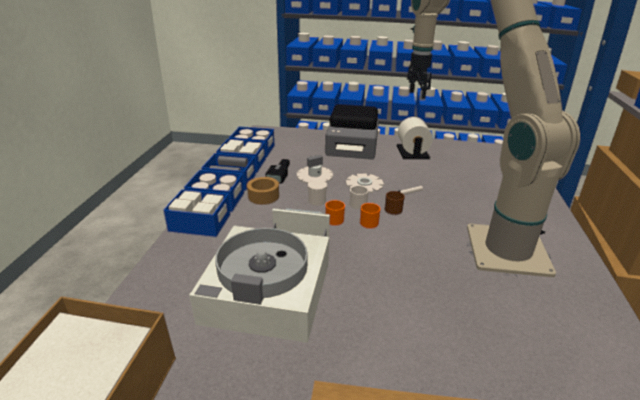

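The top view shows the machine at about (208,160) with its drawer at (283,180) opening to the right, and the handle at (310,180). Candidates for the jar:
- White and open at (380,238): this is the one.
- White and capped at (380,186).
- Orange at (340,212) and (340,253).
- Brown at (373,281).

Candidates for the disc are (443,176), which has the bar grip and is the one I want, and (432,243), which is the spare. The side view agrees. I'll check both choices in one close crop.

```bash
python3 - <<'E'
from h import *
im,d=load('top')
a=cv2.resize(im[140:280,360:480],None,fx=4,fy=4,interpolation=cv2.INTER_CUBIC)
b=cv2.resize(im[110:210,155:320],None,fx=1.92,fy=1.92,interpolation=cv2.INTER_CUBIC)
b2=cv2.resize(im[140:180,177:217],None,fx=6,fy=6,interpolation=cv2.INTER_CUBIC)
c=np.zeros((560,800,3),np.uint8);c[:560,:480]=a;c[:b.shape[0],482:482+b.shape[1]]=b;c[300:540,482:722]=b2
cv2.imwrite('pics/crop1.png',c[:,:,::-1])
C=cloud('top',d)
for n,u,v in(('jar',380,238),('cap',380,186),('disc',443,176),('spare',432,243),('shaft',198,158),('drawerfloor',280,180),('panel',301,178),('bench',350,300)):print(n,C[v,u].round(1))
E
```

```text
jar [ 438.7 -178.1    1.4]
cap [ 570.1 -168.1   61.4]
disc [ 604.8 -337.3   42.9]
spare [ 429.2 -319.4   -2.5]
shaft [614.3 285.2 135.4]
drawerfloor [585.   94.   21.3]
panel [582.2  35.7  77.8]
bench [ 273.6 -100.6    6.3]
```

View pics/crop1.png

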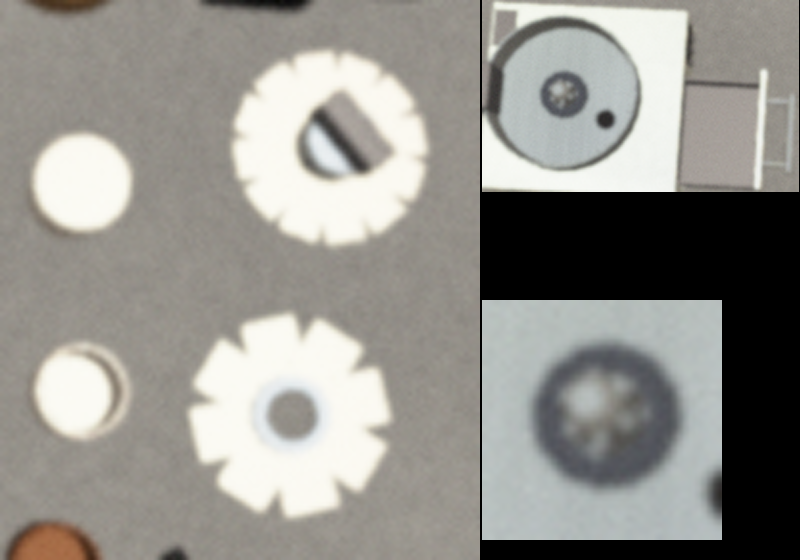

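The crop confirms both choices: the white open jar is at (380,238), and the disc with the grey bar grip is at (443,176). The shaft splines show as bright spokes inside the dark ring at about (198,159). Next I'll measure them.

```bash
cat > meas.py <<'E'
from h import *
im=np.mean([grab('top')[0].astype(float) for _ in range(4)],0).astype(np.uint8)
np.save('pics/avg.npy',im)
hsv=cv2.cvtColor(im,cv2.COLOR_RGB2HSV)
def comp(mask,u,v):
    n,l,st,c=cv2.connectedComponentsWithStats(mask.astype(np.uint8)); k=l[v,u]
    m=(l==k).astype(np.uint8);cn=max(cv2.findContours(m,cv2.RETR_EXTERNAL,cv2.CHAIN_APPROX_NONE)[0],key=len)
    return m,cn.reshape(-1,2).astype(float)
white=(hsv[...,2]>185)&(hsv[...,1]<40)
print('bench V',hsv[300,200],'hub',hsv[176,436],'bar',hsv[172,446],'drfloor',hsv[180,280])
def circ(p):
    (x,y),r=cv2.minEnclosingCircle(p[:,:2].astype(np.float32));A=np.c_[2*p[:,:2],np.ones(len(p))]
    s=np.linalg.lstsq(A,(p[:,:2]**2).sum(1),rcond=None)[0];return s[:2].round(1),np.sqrt(s[2]+s[:2]@s[:2]).round(1),(round(x,1),round(y,1),round(r,1))
m,c=comp(white,377,238);print('jar z55',circ(onz('top',c,55)))
m,c=comp(white,380,186);print('cap z63',circ(onz('top',c,63)))
m,c=comp(white,425,176);print('disc z6',circ(onz('top',c,6)))
w=onz('top',c,6);
m,c=comp(white,417,243);print('spare',circ(onz('top',c,6)))
m,c=comp(white,250,195)
p=onz('top',c,92)[:,:2].astype(np.float32);print('housing',len(c),cv2.boxPoints(cv2.minAreaRect(p)).round(1).tolist())
m,c=comp(white,301,178);p=onz('top',c,86)[:,:2].astype(np.float32);print('panel',len(c),cv2.boxPoints(cv2.minAreaRect(p)).round(1).tolist())
# bar
sub=np.zeros(white.shape,bool);sub[150:200,420:470]=1
bar=sub&(hsv[...,2]>100)&(hsv[...,2]<185)
m,c=comp(bar,446,172);p=onz('top',c,75)[:,:2].astype(np.float32);print('bar',len(c),cv2.minAreaRect(p),cv2.boxPoints(cv2.minAreaRect(p)).round(1).tolist())
# clutch ring
sub[:]=0;sub[138:182,176:220]=1
g=cv2.cvtColor(im,cv2.COLOR_RGB2GRAY);print('ringgray',g[158,178:220])
ys,xs=np.nonzero(sub&(g<125));m=(sub&(g<125)).astype(np.uint8)
n,l,st,ce=cv2.connectedComponentsWithStats(m);k=1+st[1:,4].argmax();cn=max(cv2.findContours((l==k).astype(np.uint8),cv2.RETR_EXTERNAL,cv2.CHAIN_APPROX_NONE)[0],key=len).reshape(-1,2).astype(float)
r=circ(onz('top',cn,112));print('clutch z112',r)
# spline phase
P=camera_params('top');E=np.linalg.inv(np.array(P['extrinsics']));K=np.array(P['camera_matrix'])
def proj(X):
    rv=cv2.Rodrigues(E[:3,:3])[0];return cv2.projectPoints(np.array(X,float),rv,E[:3,3],K,np.array([P['k1'],0,0,0.]))[0].reshape(-1,2)
th=np.radians(np.arange(0,360,2))
for zz in(112,120,124):
  for R in(11,13,14,15,16):
    q=proj(np.c_[r[0][0]+R*np.cos(th),r[0][1]+R*np.sin(th),np.full(len(th),zz)]).astype(np.float32)
    v=cv2.remap(g.astype(np.float32),q[:,0],q[:,1],cv2.INTER_CUBIC).ravel()
    f=[(v*np.exp(-1j*k*th)).mean() for k in range(1,9)]
    print(zz,R,'phase6',round(-np.degrees(-np.angle(f[5]))/6*-1*-1,1),np.abs(f).round(1))
E
python3 meas.py
```

```text
bench V [ 18  22 151] hub [ 34  13 140] bar [ 13  20 152] drfloor [ 14  20 165]
jar z55 (array([ 438.1, -170.9]), np.float64(29.5), (438.0, -171.0, 30.8))
cap z63 (array([ 572.3, -168.4]), np.float64(31.3), (572.4, -168.4, 32.5))
disc z6 (array([ 610.7, -345.4]), np.float64(66.1), (610.7, -345.1, 67.9))
spare (array([ 427.8, -317.2]), np.float64(64.4), (427.8, -317.3, 68.4))
housing 596 [[487.6000061035156, 146.89999389648438], [740.2000122070312, 139.89999389648438], [747.4000244140625, 402.70001220703125], [494.8999938964844, 409.70001220703125]]
panel 126 [[504.20001220703125, 35.70000076293945], [663.4000244140625, 31.799999237060547], [663.7000122070312, 43.20000076293945], [504.5, 47.099998474121094]]
bar 81 ((599.7128295898438, -330.05133056640625), (52.643577575683594, 50.187049865722656), 39.987457275390625) [[563.4000244140625, -327.70001220703125], [595.7000122070312, -366.20001220703125], [636.0, -332.3999938964844], [603.7999877929688, -293.8999938964844]]
ringgray [189 188 189 189 186 183 170 136 100  86  84  89 103 131 157 172 173 170
 162 145 135 125 120 113 107 111 1
[... 337 characters left out ...]
 17.7 [18.7  3.5  4.3  4.4  2.8  4.1  2.5  1.8]
112 16 phase6 17.6 [17.   3.1  4.6  3.3  2.9  4.1  2.7  2. ]
120 11 phase6 -10.5 [16.3  6.1  2.1  4.   5.6  2.2  0.9  0.2]
120 13 phase6 -9.5 [15.1  4.1  2.5  4.1  6.6  2.5  2.4  0.2]
120 14 phase6 -8.6 [14.2  3.1  3.   3.8  6.4  2.4  3.4  0.2]
120 15 phase6 -8.0 [12.6  2.5  3.5  3.3  5.7  2.2  4.   0.3]
120 16 phase6 -8.3 [10.3  2.1  4.4  2.9  4.7  1.9  4.6  0.5]
124 11 phase6 -10.1 [14.9  4.7  1.7  1.9  4.3  3.4  0.5  0.2]
124 13 phase6 -10.6 [11.5  3.   2.1  3.1  5.9  5.6  1.4  0.5]
124 14 phase6 -10.5 [9.6 2.7 2.3 3.1 5.6 5.9 2.  0.8]
124 15 phase6 -10.4 [7.7 2.5 3.  2.9 4.9 5.7 2.8 0.6]
124 16 phase6 -10.0 [5.7 2.5 3.7 2.6 4.  5.1 3.2 0.6]
```

```bash
cat > ortho.py <<'E'
from h import *
def proj(n,X):
    P=camera_params(n);E=np.linalg.inv(np.array(P['extrinsics']))
    return cv2.projectPoints(np.array(X,float),cv2.Rodrigues(E[:3,:3])[0],E[:3,3],np.array(P['camera_matrix']),np.array([P['k1'],0,0,0.]))[0].reshape(-1,2)
def ortho(n,im,cx,cy,z,half,N=300):
    # picture: right=+x world, up=+y world
    t=np.linspace(-half,half,N);X,Y=np.meshgrid(cx+t,cy-t)
    q=proj(n,np.c_[X.ravel(),Y.ravel(),np.full(N*N,z)]).astype(np.float32).reshape(N,N,2)
    return cv2.remap(im,q[...,0],q[...,1],cv2.INTER_CUBIC)
E
python3 - <<'E'
from ortho import *
t=np.load('pics/avg.npy');s=np.mean([grab('side')[0].astype(float) for _ in range(4)],0).astype(np.uint8);np.save('pics/avgs.npy',s)
rows=[]
for cx,cy,z,h in((617.1,293.2,124,30),(611,-345,75,50)):
    r=[]
    for n,im in(('top',t),('side',s)):
        o=np.ascontiguousarray(ortho(n,im,cx,cy,z,h));cv2.line(o,(150,140),(150,160),(255,0,0),1);cv2.line(o,(140,150),(160,150),(255,0,0),1)
        r.append(o)
    rows.append(np.hstack(r))
cv2.imwrite('pics/ortho1.png',np.vstack(rows)[:,:,::-1])
h=cv2.cvtColor(t,cv2.COLOR_RGB2HSV);print(h[162:190:2,432:460,2]);print(h[162:190:2,432:460,1])
E
```

```text
[[250 251 251 250 251 251 251 250 250 249 244 235 226 218 228 240 247 249
  250 250 250 249 250 250 250 250 248 243]
 [250 250 251 251 251 250 250 248 243 230 200 173 167 167 174 195 226 243
  249 250 251 250 250 251 250 250 250 250]
 [250 251 251 250 249 244 230 196 164 157 163 170 169 167 166 167 181 211
  236 246 249 250 251 251 251 250 250 250]
 [251 251 250 248 240 196 124  80  77 104 136 157 168 169 169 168 166 171
  187 215 236 245 249 251 250 250 250 247]
 [250 250 248 238 205 153 121  92  67  64  84 117 144 163 168 168 167 165
  165 169 186 221 242 249 250 250 250 250]
 [250 246 230 185 158 184 209 195 149  94  65  71  94 127 152 163 170 167
  168 164 164 178 211 237 247 250 250 251]
 [248 236 185 137 156 205 232 236 226 186 123  73  63  78 106 137 157 167
  168 167 163 164 169 191 224 240 248 250]
 [247 229 168 126 140 187 229 236 238 231 208 156  98  68  65  86 116 145
  163 167 167 165 162 163 171 195 228 245]
 [249 236 185 129 116 146 194 228 237 239 237 228 198 148  92  66  70  96
  127 152 163 168 167 163 166 182 216 239]
 [250 246 225 162 110 101 133 182 219 233 237 2
[... 1085 characters left out ...]
2  7  7  5  8 12 14  8  7 16 20 22 19 19 18 18 20 19 19 21 24
  25 15 12 11]
 [11 21 27 22 13  8  9  6  8  9 13 10  8  4 16 21 20 21 20 18 20 20 19 22
  21 24 23 15]
 [10 15 26 26 18  9  8  8  6  7  8 10 12 10  3 12 18 19 20 18 19 21 20 20
  18 22 26 16]
 [ 9 12 24 28 25 13  8  8 10  8  6  8  8 12 12  9 11 16 19 21 20 19 21 23
  26 15 12 11]
 [ 9 10 12 21 28 27 23 17  9  5  5  8  9  9  7  4  6 20 25 26 30 28 22 15
  12 10  9  9]
 [ 9  8  9 10 10 15 24 27 27 26 26 23 21 19 19 18 18 21 23 21 16 12 10  9
   9  9 10  9]
 [ 8  9  8  9  9  8  9 10 11 12 13 13 11 11 11  9  9  9  9  9  9  9  9 10
   9  9  9  9]
 [ 8  8  9  9  9  8  8  8  9  9  8  9  8  8  8  9  9  8  9  9  9  9  9  9
   9 11 14 16]]
```

View pics/ortho1.png

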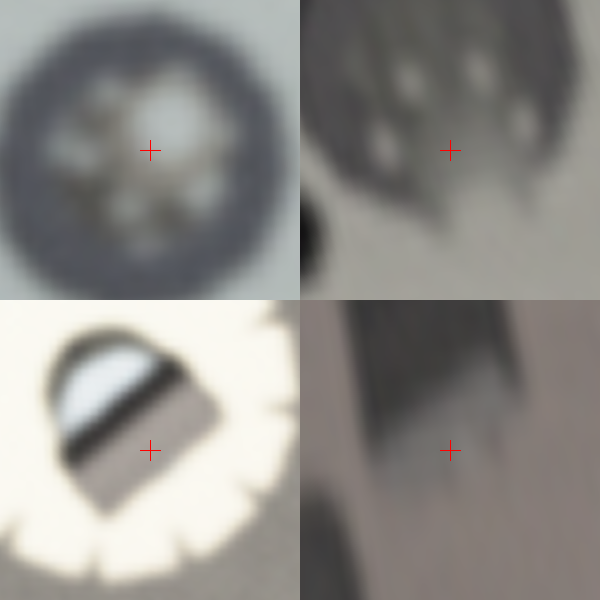

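The top-left orthophoto (top camera) shows the splines' bright tops. The top-right one (side camera) shows four of them, at (108,80), (180,72), (225,120) and (85,148). Both give a spline angle of about 10.5° mod 60 and a shaft axis near (617,295). Bottom left, the bar grip is centred at about (146,442) and lies along about 40°. Now I'll go to the jar.

Call:
arm_command(
  deltas=[
    {"dx": 0.02,"dy": 0.04,"dz": 0.02,"yaw": 4,"jaw": 1},
    {"dx": 0.035,"dy": 0.085,"dz": 0.03,"yaw": 10,"jaw": 1},
    {"dx": 0.055,"dy": 0.13,"dz": 0.03,"yaw": 16,"jaw": 1},
    {"dx": 0.073,"dy": 0.175,"dz": 0.03,"yaw": 21,"jaw": 1},
    {"dx": 0.09,"dy": 0.22,"dz": 0.02,"yaw": 21,"jaw": 1},
    {"dx": 0.11,"dy": 0.265,"dz": 0.0,"yaw": 21,"jaw": 1},
    {"dx": 0.128,"dy": 0.31,"dz": -0.02,"yaw": 21,"jaw": 1},
    {"dx": 0.147,"dy": 0.355,"dz": -0.04,"yaw": 21,"jaw": 1},
    {"dx": 0.165,"dy": 0.4,"dz": -0.06,"yaw": 21,"jaw": 1},
    {"dx": 0.174,"dy": 0.423,"dz": -0.09,"yaw": 21,"jaw": 1},
    {"dx": 0.174,"dy": 0.423,"dz": -0.11,"yaw": 21,"jaw": 1},
    {"dx": 0.174,"dy": 0.423,"dz": -0.11,"yaw": 21,"jaw": 1},
    {"dx": 0.174,"dy": 0.423,"dz": -0.11,"yaw": 21,"jaw": 1},
    {"dx": 0.174,"dy": 0.423,"dz": -0.11,"yaw": 21,"jaw": 1},
  ],
)

```text
clock: 1.9
eef_pos: [438.9, -172.2, 122.4]
tool_rot: [3.139, -0.001, 0.783]
force: [-0.3, -0.6, 0.0]
width: 85.7
gripper_force: 0.0
```

Call:
arm_command(
  deltas=[
    {"dx": -0.001,"dy": 0.001,"dz": -0.03,"jaw": 1},
    {"dx": -0.001,"dy": 0.001,"dz": -0.06,"jaw": 1},
    {"dx": -0.001,"dy": 0.001,"dz": -0.08,"jaw": 1},
    {"dx": -0.001,"dy": 0.001,"dz": -0.092,"jaw": 1},
    {"dx": -0.001,"dy": 0.001,"dz": -0.092,"jaw": 1},
    {"dx": -0.001,"dy": 0.001,"dz": -0.092,"jaw": 0.5},
    {"dx": -0.001,"dy": 0.001,"dz": -0.092,"jaw": 0.5},
    {"dx": -0.001,"dy": 0.001,"dz": -0.092,"jaw": 0.5},
    {"dx": -0.001,"dy": 0.001,"dz": -0.092,"jaw": 0.5},
    {"dx": -0.001,"dy": 0.001,"dz": -0.092,"jaw": 0.5},
    {"dx": -0.001,"dy": 0.001,"dz": -0.092,"jaw": 0.5},
  ],
)

```text
invalid input at $.deltas[0]: expected keys dx, dy, dz, yaw, jaw
```

Call:
arm_command(
  deltas=[
    {"dx": -0.001,"dy": 0.001,"dz": -0.03,"yaw": 0,"jaw": 1},
    {"dx": -0.001,"dy": 0.001,"dz": -0.06,"yaw": 0,"jaw": 1},
    {"dx": -0.001,"dy": 0.001,"dz": -0.08,"yaw": 0,"jaw": 1},
    {"dx": -0.001,"dy": 0.001,"dz": -0.092,"yaw": 0,"jaw": 1},
    {"dx": -0.001,"dy": 0.001,"dz": -0.092,"yaw": 0,"jaw": 1},
    {"dx": -0.001,"dy": 0.001,"dz": -0.092,"yaw": 0,"jaw": 0.5},
    {"dx": -0.001,"dy": 0.001,"dz": -0.092,"yaw": 0,"jaw": 0.5},
    {"dx": -0.001,"dy": 0.001,"dz": -0.092,"yaw": 0,"jaw": 0.5},
    {"dx": -0.001,"dy": 0.001,"dz": -0.092,"yaw": 0,"jaw": 0.5},
    {"dx": -0.001,"dy": 0.001,"dz": -0.092,"yaw": 0,"jaw": 0.5},
    {"dx": -0.001,"dy": 0.001,"dz": -0.092,"yaw": 0,"jaw": 0.5},
  ],
)

```text
clock: 3.0
eef_pos: [438.2, -170.4, 31.1]
tool_rot: [3.139, -0.001, 0.785]
force: [-1.2, -0.4, 8.6]
width: 56.5
gripper_force: 62.7
```

Call:
arm_command(
  deltas=[
    {"dx": 0,"dy": 0,"dz": 0.03,"yaw": 0,"jaw": 0.5},
    {"dx": 0,"dy": 0,"dz": 0.07,"yaw": 0,"jaw": 0.5},
    {"dx": 0.01,"dy": 0.015,"dz": 0.105,"yaw": 0,"jaw": 0.5},
    {"dx": 0.03,"dy": 0.05,"dz": 0.12,"yaw": 7,"jaw": 0.5},
    {"dx": 0.05,"dy": 0.09,"dz": 0.12,"yaw": 14,"jaw": 0.5},
    {"dx": 0.072,"dy": 0.13,"dz": 0.12,"yaw": 21,"jaw": 0.5},
    {"dx": 0.094,"dy": 0.17,"dz": 0.12,"yaw": 28,"jaw": 0.5},
    {"dx": 0.116,"dy": 0.21,"dz": 0.12,"yaw": 35,"jaw": 0.5},
    {"dx": 0.138,"dy": 0.25,"dz": 0.12,"yaw": 41,"jaw": 0.5},
    {"dx": 0.147,"dy": 0.265,"dz": 0.11,"yaw": 43.5,"jaw": 0.5},
    {"dx": 0.147,"dy": 0.265,"dz": 0.1,"yaw": 43.5,"jaw": 0.5},
    {"dx": 0.147,"dy": 0.265,"dz": 0.1,"yaw": 43.5,"jaw": 0.5},
    {"dx": 0.147,"dy": 0.265,"dz": 0.1,"yaw": 43.5,"jaw": 0.5},
  ],
)

```text
clock: 4.3
eef_pos: [583.4, 92.7, 129.1]
tool_rot: [-3.14, 0.002, 1.542]
force: [0.6, 0.2, -1.1]
width: 56.5
gripper_force: 64.3
```

```bash
python3 - <<'E'
from h import *
a,_=grab('top');b,_=grab('side')
A=cv2.resize(a[100:260,230:390],(390,390));B=cv2.resize(b[130:290,220:380],(390,390))
cv2.imwrite('pics/hover.png',np.hstack([A,B])[:,:,::-1]);print(read_state()['eef_pos'],read_state()['width'])
E
```

```text
[584.12868276  93.20419195 129.73728363] 56.55827447760494
```

View pics/hover.png

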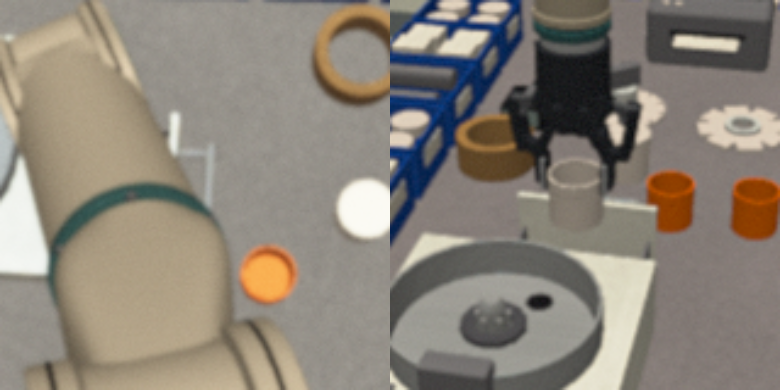

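The side view shows the jar held upright over the drawer, at about (575,195), with clearance on both sides. I'll lower and release it.

Call:
arm_command(
  deltas=[
    {"dx": 0,"dy": 0,"dz": -0.025,"yaw": 0,"jaw": 0.5},
    {"dx": 0,"dy": 0,"dz": -0.05,"yaw": 0,"jaw": 0.5},
    {"dx": 0,"dy": 0,"dz": -0.068,"yaw": 0,"jaw": 0.5},
    {"dx": 0,"dy": 0,"dz": -0.078,"yaw": 0,"jaw": 0.5},
    {"dx": 0,"dy": 0,"dz": -0.082,"yaw": 0,"jaw": 0.5},
    {"dx": 0,"dy": 0,"dz": -0.082,"yaw": 0,"jaw": 0.5},
    {"dx": 0,"dy": 0,"dz": -0.082,"yaw": 0,"jaw": 0.5},
    {"dx": 0,"dy": 0,"dz": -0.082,"yaw": 0,"jaw": 0.7},
    {"dx": 0,"dy": 0,"dz": -0.082,"yaw": 0,"jaw": 0.9},
    {"dx": 0,"dy": 0,"dz": -0.082,"yaw": 0,"jaw": 0.9},
    {"dx": 0,"dy": 0,"dz": -0.082,"yaw": 0,"jaw": 0.9},
    {"dx": 0,"dy": 0,"dz": -0.082,"yaw": 0,"jaw": 0.9},
    {"dx": 0,"dy": 0,"dz": -0.06,"yaw": 0,"jaw": 0.9},
    {"dx": 0,"dy": 0,"dz": -0.02,"yaw": 0,"jaw": 0.9},
    {"dx": 0,"dy": 0,"dz": 0.03,"yaw": 0,"jaw": 0.9},
    {"dx": 0,"dy": 0,"dz": 0.03,"yaw": 0,"jaw": 0.9},
  ],
)

```text
clock: 6.0
eef_pos: [588.8, 96.6, 165.7]
tool_rot: [3.13, -0.003, 1.544]
force: [0.7, -0.2, 1.0]
width: 76.6
gripper_force: 0.0
```

```bash
python3 - <<'E'
from h import *
b,_=grab('side')
cv2.imwrite('pics/placed.png',cv2.resize(b[150:290,190:370],(720,560))[:,:,::-1]);print(read_state()['eef_pos'],read_state()['width'])
E
```

```text
[586.8939407   95.82250364 162.8568386 ] 77.04687376957463
```

View pics/placed.png

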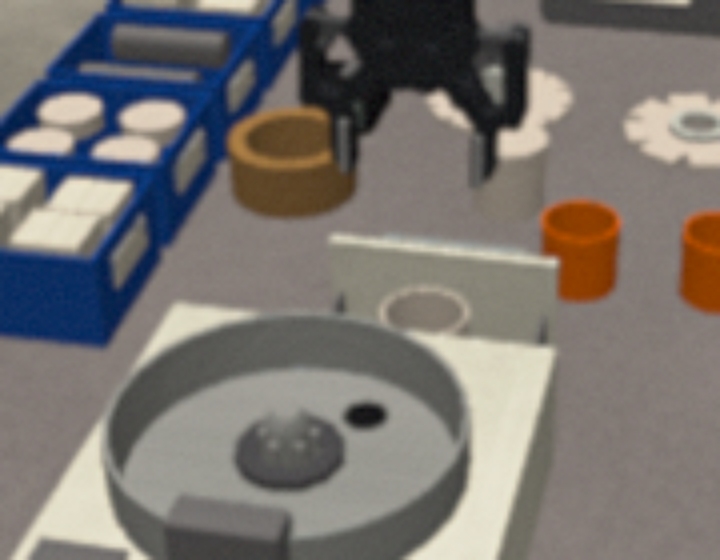

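The jar stands upright in the drawer, with its rim at (425,310) in the crop. Next I'll move in front of the handle with the fingers shut.

Call:
arm_command(
  deltas=[
    {"dx": 0,"dy": -0.03,"dz": 0.01,"yaw": 0,"jaw": 0.5},
    {"dx": -0.002,"dy": -0.075,"dz": 0.01,"yaw": 0,"jaw": 0},
    {"dx": -0.004,"dy": -0.12,"dz": 0.01,"yaw": 0,"jaw": 0},
    {"dx": -0.004,"dy": -0.146,"dz": 0,"yaw": 0,"jaw": 0},
    {"dx": -0.004,"dy": -0.146,"dz": 0,"yaw": 0,"jaw": 0},
    {"dx": -0.004,"dy": -0.146,"dz": -0.04,"yaw": 0,"jaw": 0},
    {"dx": -0.004,"dy": -0.146,"dz": -0.08,"yaw": 0,"jaw": 0},
    {"dx": -0.004,"dy": -0.146,"dz": -0.112,"yaw": 0,"jaw": 0},
    {"dx": -0.004,"dy": -0.146,"dz": -0.112,"yaw": 0,"jaw": 0},
    {"dx": -0.004,"dy": -0.146,"dz": -0.112,"yaw": 0,"jaw": 0},
  ],
)

```text
clock: 7.05
eef_pos: [580.0, -49.7, 46.9]
tool_rot: [-3.14, -0.001, 1.546]
force: [0.0, 0.1, -0.0]
width: -0.0
gripper_force: 0.0
```

Call:
arm_command(
  deltas=[
    {"dx": 0,"dy": 0.015,"dz": 0,"yaw": 0,"jaw": 0},
    {"dx": 0,"dy": 0.022,"dz": 0,"yaw": 0,"jaw": 0},
    {"dx": 0,"dy": 0.026,"dz": 0,"yaw": 0,"jaw": 0},
    {"dx": 0,"dy": 0.03,"dz": 0,"yaw": 0,"jaw": 0},
    {"dx": 0,"dy": 0.034,"dz": 0,"yaw": 0,"jaw": 0},
    {"dx": 0,"dy": 0.038,"dz": 0,"yaw": 0,"jaw": 0},
    {"dx": 0.001,"dy": 0.043,"dz": 0,"yaw": 0,"jaw": 0},
    {"dx": 0.001,"dy": 0.049,"dz": 0,"yaw": 0,"jaw": 0},
    {"dx": 0.001,"dy": 0.056,"dz": 0,"yaw": 0,"jaw": 0},
    {"dx": 0.001,"dy": 0.063,"dz": 0,"yaw": 0,"jaw": 0},
    {"dx": 0.001,"dy": 0.07,"dz": 0,"yaw": 0,"jaw": 0},
    {"dx": 0.002,"dy": 0.077,"dz": 0,"yaw": 0,"jaw": 0},
    {"dx": 0.002,"dy": 0.084,"dz": 0,"yaw": 0,"jaw": 0},
    {"dx": 0.002,"dy": 0.091,"dz": 0,"yaw": 0,"jaw": 0},
    {"dx": 0.002,"dy": 0.098,"dz": 0,"yaw": 0,"jaw": 0},
    {"dx": 0.002,"dy": 0.105,"dz": 0,"yaw": 0,"jaw": 0},
    {"dx": 0.003,"dy": 0.111,"dz": 0,"yaw": 0,"jaw": 0},
    {"dx": 0.003,"dy": 0.116,"dz": 0,"yaw": 0,"jaw": 0},
    {"dx": 0.003,"dy": 0.12,"dz": 0,"yaw": 0,"jaw": 0},
    {"dx": 0.003,"dy": 0.12,"dz": 0,"yaw": 0,"jaw": 0},
  ],
)

```text
clock: 9.05
eef_pos: [583.4, 70.4, 47.3]
tool_rot: [3.141, -0.001, 1.546]
force: [0.3, -0.0, -0.3]
width: -0.1
gripper_force: 0.0
```

Call:
arm_command(
  deltas=[
    {"dx": 0,"dy": 0.003,"dz": 0,"yaw": 0,"jaw": 0},
    {"dx": 0,"dy": 0.006,"dz": 0,"yaw": 0,"jaw": 0},
    {"dx": 0,"dy": 0.009,"dz": 0,"yaw": 0,"jaw": 0},
    {"dx": 0,"dy": 0.012,"dz": 0,"yaw": 0,"jaw": 0},
    {"dx": 0.001,"dy": 0.015,"dz": 0,"yaw": 0,"jaw": 0},
    {"dx": 0.001,"dy": 0.018,"dz": 0,"yaw": 0,"jaw": 0},
    {"dx": 0.001,"dy": 0.02,"dz": 0,"yaw": 0,"jaw": 0},
  ],
)

```text
clock: 9.75
eef_pos: [584.0, 86.0, 47.3]
tool_rot: [-3.14, 0.004, 1.543]
force: [0.1, -9.7, 2.1]
width: -0.2
gripper_force: 5.0
```

Call:
arm_command(
  deltas=[
    {"dx": 0,"dy": 0,"dz": 0,"yaw": 0,"jaw": 0},
    {"dx": 0,"dy": 0.002,"dz": 0,"yaw": 0,"jaw": 0},
    {"dx": 0,"dy": 0.002,"dz": 0,"yaw": 0,"jaw": 0},
  ],
)

```text
clock: 10.05
eef_pos: [584.0, 86.0, 47.3]
tool_rot: [-3.14, 0.007, 1.542]
force: [-1.0, -10.1, 3.3]
width: 0.1
gripper_force: 5.2
```

```bash
python3 - <<'E'
from h import *
b,_=grab('side')
cv2.imwrite('pics/shut.png',cv2.resize(b[150:350,190:370],(540,600))[:,:,::-1]);print(read_state()['eef_pos'],read_state()['force'])
E
```

```text
[583.96504492  86.00316425  47.27459229] [-0.98533739 -8.89991949  3.43218502]
```

View pics/shut.png

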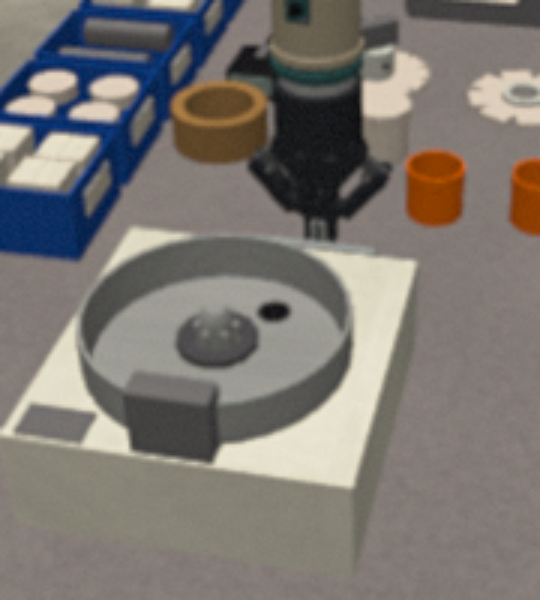

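The drawer is shut against its stop: the panel is flush and the fingers hold 9 N at the handle. I'll back off and go to the disc, refining the bar's pose from the saved picture.

```bash
python3 - <<'E'
from h import *
t=np.load('pics/avg.npy');h=cv2.cvtColor(t,cv2.COLOR_RGB2HSV)
big=cv2.resize(h[155:200,420:470],None,fx=8,fy=8,interpolation=cv2.INTER_LINEAR)
m=((big[...,2]>145)&(big[...,2]<208)&(big[...,1]>15)).astype(np.uint8)
m=cv2.morphologyEx(m,cv2.MORPH_OPEN,np.ones((35,35)))
n,l,st,c=cv2.connectedComponentsWithStats(m);k=1+st[1:,4].argmax();print(st[1:,4])
cn=max(cv2.findContours((l==k).astype(np.uint8),0,cv2.CHAIN_APPROX_NONE)[0],key=len).reshape(-1,2)/8.-0.44+[420,155]
p=onz('top',cn,75)[:,:2].astype(np.float32);print(cv2.minAreaRect(p));b=cv2.boxPoints(cv2.minAreaRect(p));print(b)
E
```

```text
[7958 7327 2364 7203  866]
((634.0860595703125, -385.27630615234375), (45.40340805053711, 26.471050262451172), 1.7959210872650146)
[[ 610.9807  -372.75873]
 [ 611.8103  -399.2168 ]
 [ 657.1914  -397.79388]
 [ 656.3618  -371.33582]]
```

Call:
arm_command(
  deltas=[
    {"dx": 0,"dy": -0.02,"dz": 0,"yaw": 0,"jaw": 0},
    {"dx": 0,"dy": -0.05,"dz": 0,"yaw": 0,"jaw": 0},
    {"dx": 0,"dy": -0.065,"dz": 0.04,"yaw": 0,"jaw": 0.2},
    {"dx": 0,"dy": -0.075,"dz": 0.085,"yaw": 0,"jaw": 0.5},
    {"dx": 0,"dy": -0.1,"dz": 0.12,"yaw": -7,"jaw": 1},
    {"dx": 0,"dy": -0.145,"dz": 0.13,"yaw": -14,"jaw": 1},
    {"dx": 0.005,"dy": -0.19,"dz": 0.13,"yaw": -21,"jaw": 1},
    {"dx": 0.01,"dy": -0.235,"dz": 0.13,"yaw": -28,"jaw": 1},
    {"dx": 0.015,"dy": -0.28,"dz": 0.13,"yaw": -35,"jaw": 1},
    {"dx": 0.02,"dy": -0.325,"dz": 0.13,"yaw": -42,"jaw": 1},
    {"dx": 0.024,"dy": -0.37,"dz": 0.12,"yaw": -49,"jaw": 1},
    {"dx": 0.026,"dy": -0.415,"dz": 0.11,"yaw": -49,"jaw": 1},
    {"dx": 0.026,"dy": -0.432,"dz": 0.09,"yaw": -49,"jaw": 1},
    {"dx": 0.026,"dy": -0.432,"dz": 0.09,"yaw": -49,"jaw": 1},
    {"dx": 0.026,"dy": -0.432,"dz": 0.09,"yaw": -49,"jaw": 1},
    {"dx": 0.026,"dy": -0.432,"dz": 0.09,"yaw": -49,"jaw": 1},
  ],
)

```text
clock: 11.7
eef_pos: [611.9, -338.2, 138.2]
tool_rot: [3.142, -0.002, 0.692]
force: [0.8, 0.7, 0.5]
width: 85.1
gripper_force: 0.0
```

```bash
python3 - <<'E'
from h import *
t=np.load('pics/avg.npy');h=cv2.cvtColor(t,cv2.COLOR_RGB2HSV)
big=cv2.resize(h[155:200,420:470],None,fx=8,fy=8,interpolation=cv2.INTER_LINEAR)
m=((big[...,2]>140)&(big[...,2]<208)&(big[...,1]>15)).astype(np.uint8)
m=cv2.morphologyEx(m,cv2.MORPH_OPEN,cv2.getStructuringElement(2,(31,31)))
n,l,st,c=cv2.connectedComponentsWithStats(m);k=l[(173-155)*8,(448-420)*8];print(k,st[k])
cn=max(cv2.findContours((l==k).astype(np.uint8),0,cv2.CHAIN_APPROX_NONE)[0],key=len).reshape(-1,2)/8.-0.44+[420,155]
p=onz('top',cn,75)[:,:2].astype(np.float32);print(cv2.minAreaRect(p));print(cv2.boxPoints(cv2.minAreaRect(p)));print(read_state()['eef_pos'])
E
```

```text
3 [ 171   63  135  150 8493]
((611.10888671875, -344.86358642578125), (54.629756927490234, 17.880084991455078), 39.47933578491211)
[[ 584.34174 -355.32996]
 [ 595.7099  -369.1308 ]
 [ 637.87604 -334.39722]
 [ 626.5079  -320.59637]]
[ 611.8864632  -338.22994789  138.1619057 ]
```

Call:
arm_command(
  deltas=[
    {"dx": -0.001,"dy": -0.006,"dz": -0.02,"yaw": 0,"jaw": 1},
    {"dx": -0.001,"dy": -0.006,"dz": -0.05,"yaw": 0,"jaw": 1},
    {"dx": -0.001,"dy": -0.006,"dz": -0.08,"yaw": 0,"jaw": 1},
    {"dx": -0.001,"dy": -0.006,"dz": -0.087,"yaw": 0,"jaw": 1},
    {"dx": -0.001,"dy": -0.006,"dz": -0.087,"yaw": 0,"jaw": 1},
    {"dx": -0.001,"dy": -0.006,"dz": -0.087,"yaw": 0,"jaw": 1},
    {"dx": -0.001,"dy": -0.006,"dz": -0.087,"yaw": 0,"jaw": 1},
  ],
)

```text
clock: 12.4
eef_pos: [610.9, -347.2, 52.5]
tool_rot: [3.138, -0.002, 0.69]
force: [-0.7, -1.4, 0.7]
width: 85.5
gripper_force: 0.0
```

Call:
arm_command(
  deltas=[
    {"dx": 0,"dy": 0.002,"dz": -0.002,"yaw": 0,"jaw": 1},
    {"dx": 0,"dy": 0.002,"dz": -0.002,"yaw": 0,"jaw": 0.6},
    {"dx": 0,"dy": 0.002,"dz": -0.002,"yaw": 0,"jaw": 0.4},
    {"dx": 0,"dy": 0.002,"dz": -0.002,"yaw": 0,"jaw": 0},
    {"dx": 0,"dy": 0.002,"dz": -0.002,"yaw": 0,"jaw": 0},
    {"dx": 0,"dy": 0.002,"dz": -0.002,"yaw": 0,"jaw": 0},
    {"dx": 0,"dy": 0.002,"dz": -0.002,"yaw": 0,"jaw": 0},
    {"dx": 0,"dy": 0.002,"dz": -0.002,"yaw": 0,"jaw": 0},
    {"dx": 0,"dy": 0.002,"dz": -0.002,"yaw": 0,"jaw": 0},
  ],
)

```text
clock: 13.3
eef_pos: [609.6, -345.1, 48.5]
tool_rot: [3.141, -0.0, 0.689]
force: [1.4, -1.8, 1.5]
width: 21.2
gripper_force: 59.8
```

Gripped: width 21 mm, 60 N on the pads. I'll lift the disc and carry it to hover over the shaft.

Call:
arm_command(
  deltas=[
    {"dx": 0,"dy": 0,"dz": 0.03,"yaw": 0,"jaw": 0},
    {"dx": 0,"dy": 0,"dz": 0.07,"yaw": 0,"jaw": 0},
    {"dx": 0,"dy": 0.01,"dz": 0.11,"yaw": 0,"jaw": 0},
    {"dx": 0,"dy": 0.035,"dz": 0.14,"yaw": 3,"jaw": 0},
    {"dx": 0,"dy": 0.075,"dz": 0.155,"yaw": 6,"jaw": 0},
    {"dx": 0.001,"dy": 0.115,"dz": 0.16,"yaw": 9,"jaw": 0},
    {"dx": 0.002,"dy": 0.155,"dz": 0.16,"yaw": 12,"jaw": 0},
    {"dx": 0.003,"dy": 0.195,"dz": 0.16,"yaw": 15,"jaw": 0},
    {"dx": 0.003,"dy": 0.235,"dz": 0.16,"yaw": 18,"jaw": 0},
    {"dx": 0.004,"dy": 0.275,"dz": 0.16,"yaw": 21,"jaw": 0},
    {"dx": 0.004,"dy": 0.315,"dz": 0.16,"yaw": 24,"jaw": 0},
    {"dx": 0.005,"dy": 0.355,"dz": 0.16,"yaw": 27,"jaw": 0},
    {"dx": 0.005,"dy": 0.395,"dz": 0.16,"yaw": 31,"jaw": 0},
    {"dx": 0.006,"dy": 0.435,"dz": 0.16,"yaw": 31,"jaw": 0},
    {"dx": 0.006,"dy": 0.475,"dz": 0.16,"yaw": 31,"jaw": 0},
    {"dx": 0.007,"dy": 0.515,"dz": 0.16,"yaw": 31,"jaw": 0},
    {"dx": 0.007,"dy": 0.555,"dz": 0.16,"yaw": 31,"jaw": 0},
    {"dx": 0.007,"dy": 0.595,"dz": 0.16,"yaw": 31,"jaw": 0},
    {"dx": 0.007,"dy": 0.625,"dz": 0.16,"yaw": 31,"jaw": 0},
    {"dx": 0.007,"dy": 0.639,"dz": 0.16,"yaw": 31,"jaw": 0},
  ],
)

```text
clock: 15.3
eef_pos: [614.2, 298.6, 207.2]
tool_rot: [-3.138, -0.001, 1.235]
force: [-0.6, -0.1, -2.7]
width: 20.8
gripper_force: 59.6
```

Call:
arm_command(
  deltas=[
    {"dx": 0,"dy": 0,"dz": 0,"yaw": 0,"jaw": 0},
    {"dx": 0,"dy": 0,"dz": 0,"yaw": 0,"jaw": 0},
    {"dx": 0,"dy": 0,"dz": 0,"yaw": 0,"jaw": 0},
  ],
)

```text
clock: 15.6
eef_pos: [617.1, 290.7, 208.0]
tool_rot: [3.141, 0.003, 1.227]
force: [0.3, -0.4, -2.2]
width: 21.0
gripper_force: 59.6
```

```bash
python3 - <<'E'
from h import *
b,_=grab('side');a,_=grab('top')
A=cv2.resize(a[110:210,150:260],(440,400));B=cv2.resize(b[200:320,190:330],(700,600))[:,:]
c=np.zeros((600,800,3),np.uint8)
c[:,:467]=cv2.resize(b[200:320,190:330],(467,400)).repeat(1,0)[:400].tolist() if 0 else 0
c[:400,:467]=cv2.resize(b[200:320,190:330],(467,400));c[:302,468:800]=cv2.resize(A,(332,302))
cv2.imwrite('pics/hov2.png',c[:400,:,::-1]);s=read_state();print(s['eef_pos'],s['tool_rot'],s['width'],s['force'])
E
```

```text
[617.05745273 291.5629942  208.34134403] [3.14100673e+00 1.27002868e-03 1.22727029e+00] 21.166256551318078 [-0.33129615 -0.97743626 -2.72542293]
```

View pics/hov2.png

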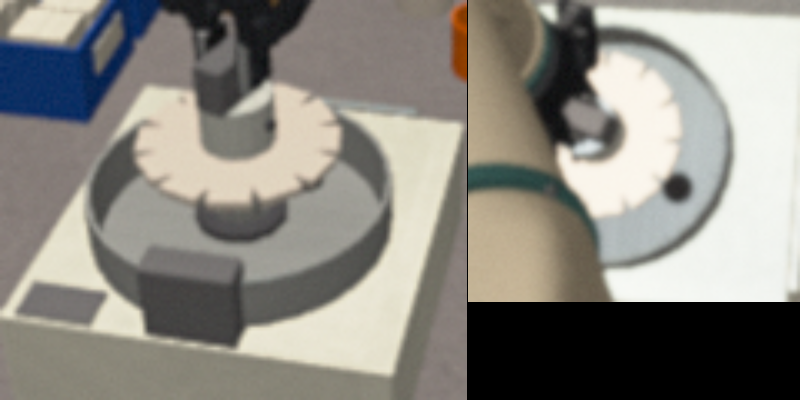

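The side view shows the disc held level above the bowl, with its plate centred at about (238,147) in the crop. The top view shows only its right half. I'll measure the plate centre in both cameras against the shaft.

```bash
python3 - <<'E'
from ortho import *
from scipy.optimize import least_squares
zt=165.8
out=[]
for n,cond in(('side',lambda p,c:(p[:,1]-c[1]>-30)),('top',lambda p,c:(p[:,1]<c[1]-10)|(p[:,0]>c[0]+30))):
    im,_=load(n);o=ortho(n,im,617,292,zt,90,540);h=cv2.cvtColor(o,cv2.COLOR_RGB2HSV)
    sat=(h[...,2]>185)&(o[...,0].astype(int)-o[...,2]>12) if n=='side' else (h[...,2]>200)&(o[...,0].astype(int)-o[...,2]>8)
    m=cv2.morphologyEx(sat.astype(np.uint8),cv2.MORPH_OPEN,np.ones((9,9)))
    N,l,st,_c=cv2.connectedComponentsWithStats(m);k=1+st[1:,4].argmax()
    m=(l==k).astype(np.uint8);cn=max(cv2.findContours(m,0,cv2.CHAIN_APPROX_NONE)[0],key=len).reshape(-1,2)
    p=np.c_[617-90+cn[:,0]/3,292+90-cn[:,1]/3]
    hull=cv2.convexHull(p.astype(np.float32)).reshape(-1,2)
    c=np.array([617,292.])
    for _ in range(4):
        q=p[cond(p,c)&(abs(np.hypot(*(p-c).T)-65)<8)]
        r=least_squares(lambda x:np.hypot(q[:,0]-x[0],q[:,1]-x[1])-x[2],[*c,65],loss='soft_l1',f_scale=.5);c=r.x[:2]
    print(n,len(q),r.x.round(2),st[k])
    v=np.ascontiguousarray(o);cv2.drawContours(v,[cn],-1,(255,0,0),1);out.append(v[::1])
cv2.imwrite('pics/chk.png',np.hstack(out)[:,:,::-1])
# clutch ring in side, dark
s=np.load('pics/avgs.npy');o=ortho('side',s,617,293,112,45,450);g=cv2.cvtColor(o,cv2.COLOR_RGB2GRAY)
m=cv2.morphologyEx((g<118).astype(np.uint8),cv2.MORPH_CLOSE,np.ones((5,5)))
N,l,st,ce=cv2.connectedComponentsWithStats(m);k=1+st[1:,4].argmax();cn=max(cv2.findContours((l==k).astype(np.uint8),0,cv2.CHAIN_APPROX_NONE)[0],key=len).reshape(-1,2)
p=np.c_[617-45+cn[:,0]/5,293+45-cn[:,1]/5];q=p[(p[:,1]>280)&(abs(np.hypot(p[:,0]-618,p[:,1]-295)-30)<6)]
r=least_squares(lambda x:np.hypot(q[:,0]-x[0],q[:,1]-x[1])-30,[618,295],loss='soft_l1',f_scale=.5);print('clutch side',r.x,len(q),st[k])
E
```

```text
side 872 [617.84 293.32  64.16] [   78    71   433   390 90124]
top 602 [617.56 290.71  66.19] [   72   186   400   289 62875]
clutch side [616.97039695 300.83985397] 439 [   67    25   316   340 75652]
```

Call:
arm_command(
  deltas=[
    {"dx": 0,"dy": 0.003,"dz": 0,"yaw": 0,"jaw": 0},
    {"dx": 0,"dy": 0.003,"dz": -0.01,"yaw": 0,"jaw": 0},
    {"dx": 0,"dy": 0.003,"dz": -0.018,"yaw": 0,"jaw": 0},
    {"dx": 0,"dy": 0.003,"dz": -0.018,"yaw": 0,"jaw": 0},
    {"dx": 0,"dy": 0.003,"dz": -0.018,"yaw": 0,"jaw": 0},
  ],
)

```text
clock: 16.2
eef_pos: [616.0, 297.0, 189.6]
tool_rot: [-3.141, 0.001, 1.23]
force: [0.7, -0.2, -2.6]
width: 20.8
gripper_force: 59.5
```

Call:
arm_command(
  deltas=[
    {"dx": 0,"dy": 0,"dz": 0,"yaw": 0,"jaw": 0},
    {"dx": 0,"dy": 0,"dz": 0,"yaw": 0,"jaw": 0},
    {"dx": 0,"dy": 0,"dz": 0,"yaw": 0,"jaw": 0},
    {"dx": 0,"dy": 0,"dz": 0,"yaw": 0,"jaw": 0},
  ],
)

```text
clock: 16.6
eef_pos: [616.5, 297.2, 190.6]
tool_rot: [3.141, -0.0, 1.23]
force: [0.6, -0.6, -2.0]
width: 21.2
gripper_force: 59.5
```

Call:
arm_command(
  deltas=[
    {"dx": 0,"dy": -0.003,"dz": 0,"yaw": 0,"jaw": 0},
    {"dx": 0,"dy": -0.003,"dz": 0,"yaw": 0,"jaw": 0},
    {"dx": 0,"dy": -0.003,"dz": 0,"yaw": 0,"jaw": 0},
    {"dx": 0,"dy": -0.003,"dz": -0.003,"yaw": 0,"jaw": 0},
    {"dx": 0,"dy": -0.003,"dz": -0.006,"yaw": 0,"jaw": 0},
    {"dx": 0,"dy": -0.003,"dz": -0.009,"yaw": 0,"jaw": 0},
    {"dx": 0,"dy": -0.003,"dz": -0.012,"yaw": 0,"jaw": 0},
    {"dx": 0,"dy": -0.003,"dz": -0.012,"yaw": 0,"jaw": 0},
    {"dx": 0,"dy": -0.003,"dz": -0.012,"yaw": 0,"jaw": 0},
  ],
)

```text
clock: 17.5
eef_pos: [616.3, 294.2, 178.2]
tool_rot: [-3.141, 0.0, 1.23]
force: [0.4, -0.3, -3.8]
width: 20.9
gripper_force: 59.5
```

Call:
arm_command(
  deltas=[
    {"dx": 0,"dy": 0,"dz": -0.003,"yaw": 0,"jaw": 0},
    {"dx": 0,"dy": 0,"dz": -0.005,"yaw": 0,"jaw": 0},
    {"dx": 0,"dy": 0,"dz": -0.007,"yaw": 0,"jaw": 0},
    {"dx": 0,"dy": 0,"dz": -0.009,"yaw": 0,"jaw": 0},
    {"dx": 0,"dy": 0,"dz": -0.009,"yaw": 0,"jaw": 0},
    {"dx": 0,"dy": 0,"dz": -0.009,"yaw": 0,"jaw": 0},
  ],
)

```text
clock: 18.1
eef_pos: [616.4, 294.2, 169.3]
tool_rot: [-3.142, -0.0, 1.23]
force: [-0.4, -0.2, -2.0]
width: 20.9
gripper_force: 59.5
```

Call:
arm_command(
  deltas=[
    {"dx": 0,"dy": 0,"dz": -0.003,"yaw": 0,"jaw": 0},
    {"dx": 0,"dy": 0,"dz": -0.006,"yaw": 0,"jaw": 0},
    {"dx": 0,"dy": 0,"dz": -0.009,"yaw": 0,"jaw": 0},
    {"dx": 0,"dy": 0,"dz": -0.011,"yaw": 0,"jaw": 0},
    {"dx": 0,"dy": 0,"dz": -0.011,"yaw": 0,"jaw": 0},
    {"dx": 0,"dy": 0,"dz": -0.011,"yaw": 0,"jaw": 0},
  ],
)

```text
clock: 18.7
eef_pos: [616.3, 294.2, 158.7]
tool_rot: [3.142, -0.0, 1.23]
force: [-1.3, 0.1, 1.4]
width: 21.2
gripper_force: 60.1
```

Call:
arm_command(
  deltas=[
    {"dx": 0,"dy": 0,"dz": -0.002,"yaw": 0,"jaw": 0},
    {"dx": 0,"dy": 0,"dz": -0.004,"yaw": 0,"jaw": 0},
    {"dx": 0,"dy": 0,"dz": -0.006,"yaw": 0,"jaw": 0},
    {"dx": 0,"dy": 0,"dz": -0.008,"yaw": 0,"jaw": 0},
    {"dx": 0,"dy": 0,"dz": -0.01,"yaw": 0,"jaw": 0},
    {"dx": 0,"dy": 0,"dz": -0.01,"yaw": 0,"jaw": 0},
    {"dx": 0,"dy": 0,"dz": -0.01,"yaw": 0,"jaw": 0},
    {"dx": 0,"dy": 0,"dz": -0.01,"yaw": 0,"jaw": 0},
  ],
)

```text
clock: 19.5
eef_pos: [616.6, 294.3, 152.2]
tool_rot: [3.14, -0.001, 1.23]
force: [-6.3, -4.3, 23.2]
width: 21.3
gripper_force: 63.1
```

Call:
arm_command(
  deltas=[
    {"dx": 0,"dy": 0,"dz": 0,"yaw": 0,"jaw": 0},
    {"dx": 0,"dy": 0,"dz": 0,"yaw": 0,"jaw": 0},
    {"dx": 0,"dy": 0,"dz": 0,"yaw": 0,"jaw": 0},
  ],
)

```text
clock: 19.8
eef_pos: [616.6, 294.4, 152.3]
tool_rot: [3.14, -0.001, 1.23]
force: [-7.0, -3.8, 22.3]
width: 21.4
gripper_force: 63.1
```

```bash
python3 - <<'E'
from h import *
b,_=grab('side')
cv2.imwrite('pics/home.png',cv2.resize(b[150:330,180:420],(800,600))[:,:,::-1]);s=read_state();print(s['eef_pos'],s['force'],s['width'])
E
```

```text
[616.57000472 294.37634745 152.25470002] [-6.19758314 -4.7355091  22.5323362 ] 21.188851938408128
```

View pics/home.png

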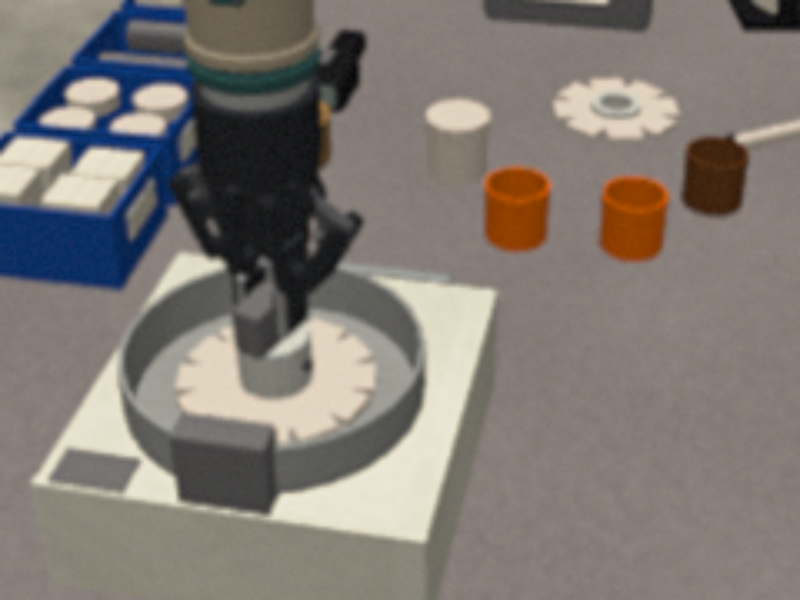

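The disc sits level and deep in the bowl, centred at about (275,375), and is still gripped. The drawer is shut and the other things on the bench are where they were. I'll hand the job in.

```bash
python3 -c "
from cell import *
print(finish_job())"
```

```text
the job is handed in; nothing more can be done
None
```

I handed the job in at about 20 s on the robot's clock: the jar is in the shut drawer, and the disc is meshed on the shaft and held pressed fully home by its bar grip with about 22 N; the hand-in call returned no verdict.

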